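Click the proud paint pan home

TASK

One of the three paint pans in the grey tray stands proud of its well. Take the wooden pusher off the turntable and, keeping hold of it, press that pan straight down with the pusher's foot until it clicks fully home, flush with the tray, without touching the pans with the gripper. Then stand the pusher upright on the bare table (do not drop it), leaving the other pans seated, the jar standing on the turntable and the bottle and brush mug where they are.

Things in the scene. Friction and masses are not known exactly. Their poses are not given: they have to be found in the camera images.
- tray: fixed grey paint tray, a slab 86 mm (its x) by 212 mm (its y) by 21 mm high; origin at the centre of its underside, z up. Three round wells in a row along its y at -68, 0 and +68 mm, each 61 mm across and 17 mm deep (floor 4 mm above the table). Four sprung steel beads stick out of each wall: a pan meets 6 to 9 N over its first 3 mm, then snaps down
- pan: the pan to be pressed home: round white plastic pan with a flat brown paint cake, 17 mm high, 56 mm across at its widest and 50 mm across its flat top; origin at the centre of its underside, z up. It rests on the beads of any one of the three wells with its top about 10 mm above the tray's top (31 mm above the table); fully home its origin is 4 mm above the table and its top flush with the tray's, 21 mm above the table. Loose, 60 g
- pan_b: a pan of the same shape, already home in another well; same origin
- pan_c: a pan of the same shape, already home in the remaining well; same origin
- pusher: loose pale wooden pusher standing upright on the turntable about 65 mm off its axis, 95 mm tall, about 90 g: flat round foot 38 mm across and 12 mm high, narrowing to a straight round handle 24 mm across from 22 to 90 mm above its underside; origin at the centre of its underside, z along the handle
- turntable: fixed foot of a low decorating turntable; origin on the axis at table height, z up. It carries a plain round metal disc 220 mm across that spins freely about the vertical, with its flat top 35 mm above the table. Pusher and jar stand on the disc at opposite sides
- jar: loose closed glass jar standing on the turntable, 50 mm across, 60 mm tall, 120 g; origin at the centre of its underside
- bottle: loose orange paint bottle on the table, 68 mm across, 170 mm tall; origin at the centre of its underside. To be left alone
- brush_mug: loose blue mug on the table, 80 mm across, 95 mm tall, with brushes rising to 260 mm; origin at the centre of its underside. To be left alone
There are look-alikes about, which are no part of the job. What is shaped like the pan_b but blue, green or purple is not meant.

How it is judged:
By the outcome, as a careful person would: the job done as asked, in the order asked, and still so for the second after the job is handed in, with the robot touching nothing.
It also fails if it takes over 43 s, if anything falls off the work surface, if the arm or the gripper's body presses on something with over 40 N, if the wrist force passes 120 N, or if a joint passes its speed limit or range.

ROBOT

A 6-joint arm with a two-finger parallel gripper is mounted at the origin on the work surface. World frame = base frame: x ahead of the robot, y to its left, z up, the work surface at z = 0. Lengths are in m, angles in rad, forces in N, time in s.
With the tool pointing down it reaches from about 0.375 to 0.9 m from the base axis. Payload 3.1 kg.
Tool frame: the origin (TCP) lies midway between the tips of the shut fingers; the grasp point (between the pads) lies 19 mm behind it; z points along the fingers, y is the line along which they close (so a half turn about z gives the same grasp; the last joint's range is limited). The gripper opens to 85 mm and grips with 20 to 120 N. Pads are 22 mm wide; open, the fingers measure 114 mm over their backs; the gripper's body (76 mm by 85 mm) begins 54 mm behind the grasp point. The pads swing forward as they close: fully open they stand 13 mm farther back than shut.
Start: joints at [0.997, 0.527, 1.433, -0, 1.181, -0.178], TCP at [0.241, 0.577, 0.231] pointing down, gripper open.
Joint ranges: [-3.08, 3.08], [-0.75, 2.2], [0.22, 2.44], [-1.43, 4.57], [0, 2.65], [-2.85, 2.85]. Speed limits (rad/s): [2.79, 2.79, 3.14, 3.14, 3.14, 3.14].

INTERFACE

Orientations are given as a unit quaternion [x, y, z, w].
In Python, from station import manip gives the robot as it stands. The module is installed in compiled form; this text tells all that it offers.
- The arm moves only by the tool apply_moves, never from a script. Its arguments are lists of equal length, an entry for each row: "claw": the gripper's target within -1 to 1 (fully open at 1, half-way at 0, shut at -1); "travel": the shift along the tool's x, y, z scaled (see below), a list of three; "turn": the turn, a rotation vector about the tool's x, y, z scaled (see below), a list of three. In form: {"claw": [claw, ...], "travel": [[dx, dy, dz], ...], "turn": [[rx, ry, rz], ...]}. A call has 1 to 5 rows; each row is the pose to reach, as a shift and turn from the pose commanded when the call began, along the tool's axes at that moment, turning the shorter way round; what a row does not reach only later rows make up. The controller multiplies each number of a shift by 800 mm and each number of a turn by 180 degrees. A row lasts 1/12 s, in which the tool goes at most 41.7 mm and 7.16 degrees, less where a joint would pass 70% of its speed; a pose out of reach is approached as far as the arm can. A call with a number of a shift or a turn outside -1 to 1 is refused whole. A call with a gripper value outside its range is refused whole. The fingers move at their own pace and stop on an object; "newtons" is the grip in N (left out, the last holds). Time passes only in rows, so rows that repeat a pose let the fingers close. It gives the time, the measured TCP pose, the force, the opening and the grip force at its end, in the units of the state.
- manip.sense(): the state, without advancing time (a new reading comes with each control period).
- manip.snapshot(name): name is "scene" or "top" or "wrist"; returns a dict with "pixels" (420x560x3 uint8, red, green, blue), "depth" (420x560 float32, m along the optical axis (not along the pixel's ray), 0 where there is no reading), "intrinsics" (3x3 intrinsics, pixels), "R" (3x3) and "t" (3): a world point X has camera coordinates R X + t. Camera axes: x right, y down, z forward; pixel columns grow to the right and rows downward; lengths in m; the calibration is good to about 2 mm. A picture is of the moment at which its call begins.
- manip.sign_off(): hands the job in; it is judged then, once.
The state is a dict: "t": time; "q": joint angles; "qd": joint speeds; "tau": joint torques, N m; "tcp_pos": TCP position; "tool_rot": TCP orientation; "force": force on the tool from outside, world axes, zero at the start; "ft_torque": the same for the moment, N m; "finger_gap": opening from 0.0 (shut) to 1.0 (fully open); "gripper_force": force on a finger pad.
Only numpy, scipy, OpenCV 4.12 (cv2) and the standard library are available. Lean on these libraries where they do the work, as an engineer would, in place of code of your own. Each camera call takes 0.05 s, during which the arm holds its last target. There are 200 camera calls.

## Working session

There is one attempt and no reset: what is moved stays moved. The work goes in short steps, Python scripts to look and compute and a tool call to move; the robot and the scene stay as the last step left them, time stands still between calls to the robot, and variables do not carry over. Pictures are saved under pics/ and viewed, at most 10 in all, crops included, and the job is handed in when it is done.

Besides the shell and the picture viewer there is one more tool, called after "Call:" in YAML: its name, and indented under it one key for each argument. apply_moves: Moves the arm, as the interface text tells. Shifts and turns lie within -1 to 1; 1 stands for 800 mm of shift or 180 degrees of turn. Its arguments: {"type":"object","properties":{"claw":{"type":"array","items":{"type":"number"}},"travel":{"type":"array","items":{"type":"array","items":{"type":"number"}}},"turn":{"type":"array","items":{"type":"array","items":{"type":"number"}}},"newtons":{"type":"number"}},"required":["claw","travel","turn"]}

```bash
mkdir -p pics
cat > h.py <<'E'
import numpy as np, cv2, pickle
from station import manip
from scipy.spatial.transform import Rotation as Ro
def snap(n,f):
    s=manip.snapshot(n); cv2.imwrite('pics/'+f+'.png',s['pixels'][:,:,::-1]); pickle.dump(s,open('pics/'+f+'.pkl','wb')); return s
def load(f): return pickle.load(open('pics/'+f+'.pkl','rb'))
def world(s,u,v,z=None):
    """from depth, or, if z given, intersect with plane z"""
    K,R,t=s['intrinsics'],s['R'],s['t']
    r=np.linalg.inv(K)@[u,v,1.]
    if z is None: c=r*s['depth'][int(v),int(u)]; return R.T@(c-t)
    o=-R.T@t; d=R.T@r; return o+d*(z-o[2])/d[2]
def tri(s1,p1,s2,p2):
    A=[];b=[]
    P=[]
    for s,p in((s1,p1),(s2,p2)):
        M=s['intrinsics']@np.c_[s['R'],s['t']]
        P.append(M)
    X=cv2.triangulatePoints(P[0],P[1],np.float64(p1),np.float64(p2)).ravel(); return X[:3]/X[3]
def go(pos,yaw=None):
    """print scaled travel/turn from present pose to tool-down pos"""
    st=manip.sense(); R=Ro.from_quat(st['tool_rot'])
    print('travel',np.round(R.inv().apply(np.array(pos)-st['tcp_pos'])/.8,4))
    print('yaxis',R.as_matrix()[:,1].round(3),'z',R.as_matrix()[:,2].round(3))
E
python3 - <<'E'
from h import *
s=snap('scene','s0'); t=snap('top','t0'); st=manip.sense(); print(st)
for a in (s,t): print((-a['R'].T@a['t']).round(3))
E
```

```text
{'t': 0.1, 'q': array([ 9.96492776e-01,  5.28367581e-01,  1.43376190e+00,  3.39074675e-05,
        1.18140722e+00, -1.78469087e-01]), 'qd': array([ 0.00045019,  0.00026751, -0.00306713, -0.00092908, -0.00101364,
        0.00108937]), 'tau': array([-5.78941163e-04, -4.43305707e+01, -1.78586537e+01, -3.03846664e-04,
        3.86328378e-03, -1.27573531e-05]), 'tcp_pos': array([0.2405815 , 0.57615168, 0.23043883]), 'tool_rot': array([ 1.96633882e-01,  9.80476502e-01, -8.98217496e-04, -3.71859657e-04]), 'force': array([-0.66035495, -0.55128038,  0.52800448]), 'ft_torque': array([ 0.0243073 , -0.00298943,  0.00306891]), 'gripper_force': 0.0, 'finger_gap': 1.0015133179519708}
[ 1.115 -0.93   0.966]
[ 4.000e-01 -1.000e-03  1.235e+00]
```

View pics/s0.png

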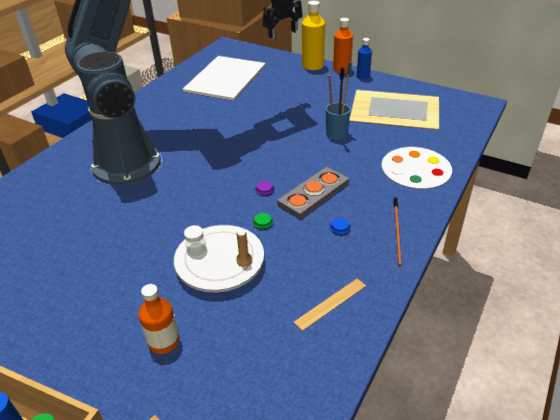

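View pics/t0.png

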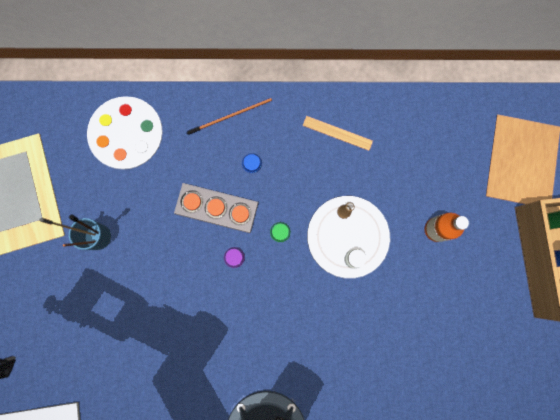

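The top view shows the tray at (216,207), the pusher at (345,211) and the jar at (356,258). Other look-alikes for the pans are purple (234,257), green (280,232) and blue (252,162), plus the blobs on the palette at (125,132). In the scene view the tray is at (314,190) and the pusher at (243,250). Next is a close crop to see which pan stands proud.

Run:
```python
from h import *
s=load('s0');t=load('t0')
a=s['pixels'][160:220,270:358]; b=s['pixels'][222:282,200:288]; c=t['pixels'][175:235,170:258]; d=t['pixels'][185:245,305:393]
f=lambda x:cv2.resize(x,(396,270),interpolation=cv2.INTER_CUBIC)
cv2.imwrite('pics/c0.png',np.vstack([np.hstack([f(a),f(b)]),np.hstack([f(c),f(d)])])[:,:,::-1])
for n,p in dict(traytop_scene=None).items(): pass
for p in [(191,202),(215,207),(240,213),(345,211),(356,258),(349,236)]: print('top',p,world(t,*p).round(4))
for p in [(298,200),(314,187),(330,178),(243,259),(242,236)]: print('sc',p,world(s,*p).round(4))
```

```text
top (191, 202) [0.5972 0.2061 0.0238]
top (215, 207) [0.5824 0.1399 0.0318]
top (240, 213) [0.5677 0.0733 0.0216]
top (345, 211) [ 0.5615 -0.1963  0.1073]
top (356, 258) [ 0.4442 -0.2237  0.094 ]
top (349, 236) [ 0.5047 -0.218   0.0351]
sc (298, 200) [0.569  0.0691 0.0217]
sc (314, 187) [0.5871 0.1311 0.031 ]
sc (330, 178) [0.6019 0.2054 0.0181]
sc (243, 259) [ 0.5757 -0.2184  0.0531]
sc (242, 236) [ 0.5776 -0.2154  0.1267]
```

View pics/c0.png

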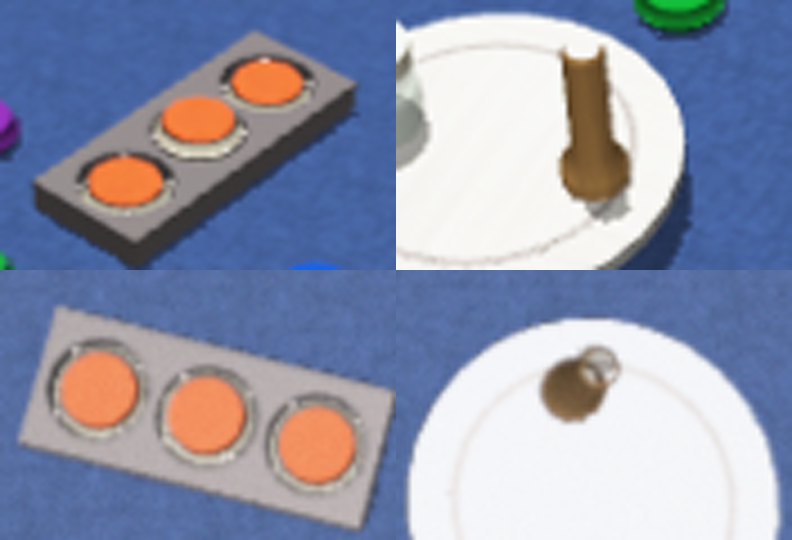

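The middle pan stands proud: its top is at z≈0.031 by depth in both views, against ≈0.021 for its neighbours. The pusher (brown, with a pale top) stands clear on the disc. Next I compute its position.

Run:
```python
from h import *
s=load('s0');t=load('t0')
print('toptri',tri(t,(350.3,206.3),s,(242,233.5)).round(4))
print('plane t',world(t,350.3,206.3,.13).round(4),'plane s',world(s,242,233.5,.13).round(4))
print('foot t',world(t,344.8,211.2,.047).round(4))
# disc centre
h=[world(t,u,v) for u in range(305,395,2) for v in range(190,285,2)]
h=np.array([x for x in h if .03<x[2]<.04]); c,r=cv2.minEnclosingCircle(h[:,:2].astype(np.float32)); print('disc',c,r,np.median(h[:,2]))
w=s['depth']; P=np.array([world(s,u,v) for u in range(230,258) for v in range(228,272)])
for a,b in((.055,.08),(.08,.12),(.036,.05)):
    q=P[(P[:,2]>a)&(P[:,2]<b)&(np.hypot(P[:,0]-.57,P[:,1]+.2)<.05)]; print(a,len(q),q.mean(0).round(4))
p=world(t,350.3,206.3,.13); p[2]=.23; go(p)
```

```text
toptri [ 0.5712 -0.2065  0.1243]
plane t [ 0.57   -0.2058  0.13  ] plane s [ 0.5752 -0.2112  0.13  ]
foot t [ 0.5696 -0.2062  0.047 ]
disc (0.5050827860832214, -0.21563972532749176) 0.10981930047273636 0.03558329091898874
0.055 86 [ 0.5764 -0.2151  0.0663]
0.08 126 [ 0.5766 -0.2155  0.1005]
0.036 220 [ 0.57   -0.2117  0.0393]
travel [-0.7568 -0.743   0.0017]
yaxis [ 0.386  0.923 -0.002] z [-0.001 -0.002 -1.   ]
```

Call:
apply_moves:
  claw: [1, 1, 1, 1, 1]
  travel:
    - [-0.757, -0.743, 0]
    - [-0.757, -0.743, 0]
    - [-0.757, -0.743, 0]
    - [-0.757, -0.743, 0]
    - [-0.757, -0.743, 0]
  turn:
    - [0, 0, 0]
    - [0, 0, 0]
    - [0, 0, 0]
    - [0, 0, 0]
    - [0, 0, 0]
  newtons: 60

```text
t: 0.52
tcp_pos: [0.3218, 0.3829, 0.231]
tool_rot: [0.196, 0.981, -0.0, -0.0]
force: [0.5, 0.5, -0.7]
finger_gap: 1.0
gripper_force: 0.0
```

Call:
apply_moves:
  claw: [1, 1, 1, 1, 1]
  travel:
    - [-0.571, -0.56, 0]
    - [-0.571, -0.56, 0]
    - [-0.571, -0.56, 0]
    - [-0.571, -0.56, 0]
    - [-0.571, -0.56, 0]
  turn:
    - [0, 0, 0]
    - [0, 0, 0]
    - [0, 0, 0]
    - [0, 0, 0]
    - [0, 0, 0]

```text
t: 0.93
tcp_pos: [0.4029, 0.1909, 0.2312]
tool_rot: [0.196, 0.981, -0.0, -0.0]
force: [0.7, 1.0, -0.1]
finger_gap: 1.004
gripper_force: 0.0
```

Call:
apply_moves:
  claw: [1, 1, 1, 1, 1]
  travel:
    - [-0.385, -0.377, 0]
    - [-0.385, -0.377, 0]
    - [-0.385, -0.377, 0]
    - [-0.385, -0.377, 0]
    - [-0.385, -0.377, 0]
  turn:
    - [0, 0, 0]
    - [0, 0, 0]
    - [0, 0, 0]
    - [0, 0, 0]
    - [0, 0, 0]

```text
t: 1.35
tcp_pos: [0.4841, -0.0012, 0.2311]
tool_rot: [0.197, 0.98, 0.0, -0.0]
force: [0.0, 0.2, -0.0]
finger_gap: 1.003
gripper_force: 0.0
```

Call:
apply_moves:
  claw: [1, 1, 1, 1, 1]
  travel:
    - [-0.13, -0.13, 0]
    - [-0.13, -0.13, 0]
    - [-0.13, -0.13, 0]
    - [-0.13, -0.13, 0]
    - [-0.13, -0.13, 0]
  turn:
    - [0, 0, 0.16]
    - [0, 0, 0.16]
    - [0, 0, 0.16]
    - [0, 0, 0.16]
    - [0, 0, 0.16]

```text
t: 1.77
tcp_pos: [0.5423, -0.1406, 0.231]
tool_rot: [0.438, 0.899, -0.001, 0.002]
force: [-0.9, 0.4, -0.6]
finger_gap: 1.0
gripper_force: 0.0
```

Call:
apply_moves:
  claw: [1, 1, 1, 1, 1]
  travel:
    - [0, 0, 0]
    - [0, 0, 0]
    - [0, 0, 0]
    - [0, 0, 0]
    - [0, 0, 0]
  turn:
    - [0, 0, 0.16]
    - [0, 0, 0.16]
    - [0, 0, 0.16]
    - [0, 0, 0.16]
    - [0, 0, 0.16]

```text
t: 2.18
tcp_pos: [0.5391, -0.1342, 0.2309]
tool_rot: [0.645, 0.764, -0.0, -0.001]
force: [-0.1, 1.0, -1.0]
finger_gap: 1.001
gripper_force: 0.0
```

Run:
```python
from h import *
st=manip.sense(); print(st['q'].round(2)); s=snap('wrist','w0'); print((-s['R'].T@s['t']).round(3)); go([.570,-.207,.23])
```

```text
[-0.45  0.44  1.61  0.    1.1  -0.61]
[ 0.527 -0.062  0.373]
travel [-0.0962  0.0222  0.0011]
yaxis [ 0.985  0.173 -0.001] z [-0.001  0.001 -1.   ]
```

View pics/w0.png

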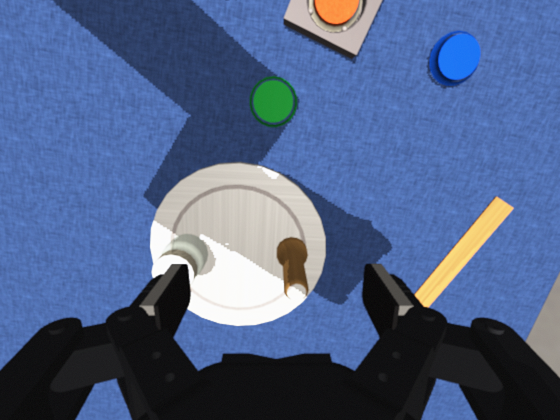

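The wrist view shows the pusher foot at (292,251) and its pale top at (296,291). The jar is at (178,265), well to the left.

Run:
```python
from h import *
s=load('w0');t=load('t0')
print(world(s,296,291,.13).round(4),world(s,292,252,.045).round(4), tri(t,(350.3,206.3),s,(296,291)).round(4))
for uv in [(296,291),(294,285),(292,255)]: print(world(s,*uv).round(4))
g=np.array([(u,v) for u in range(270,320) for v in range(230,310)])
P=np.array([world(s,*x) for x in g])
for a,b in((.12,.145),(.057,.1),(.038,.05)):
    q=P[(P[:,2]>a)&(P[:,2]<b)]; print(a,len(q),q.mean(0).round(4),q.min(0).round(3),q.max(0).round(3))
```

```text
[ 0.5705 -0.2057  0.13  ] [ 0.5709 -0.2041  0.045 ] [ 0.5702 -0.2058  0.1299]
[ 0.5874 -0.2617  0.035 ]
[ 0.5834 -0.2543  0.0338]
[ 0.568  -0.1961  0.0717]
0.12 236 [ 0.5693 -0.2008  0.1259] [ 0.559 -0.216  0.12 ] [ 0.583 -0.195  0.131]
0.057 353 [ 0.5686 -0.1982  0.08  ] [ 0.559 -0.211  0.057] [ 0.582 -0.194  0.1  ]
0.038 214 [ 0.5687 -0.1966  0.0463] [ 0.553 -0.222  0.038] [ 0.59  -0.188  0.05 ]
```

Call:
apply_moves:
  claw: [1, 1, 1, 1, 1]
  travel:
    - [-0.095, 0.022, 0]
    - [-0.095, 0.022, 0]
    - [-0.095, 0.022, 0]
    - [-0.095, 0.022, 0]
    - [-0.095, 0.022, 0]
  turn:
    - [0, 0, 0]
    - [0, 0, 0]
    - [0, 0, 0]
    - [0, 0, 0]
    - [0, 0, 0]

```text
t: 2.65
tcp_pos: [0.5693, -0.2063, 0.2307]
tool_rot: [0.644, 0.765, 0.0, -0.001]
force: [0.7, 0.2, -0.2]
finger_gap: 1.0
gripper_force: 0.0
```

Run:
```python
from h import *
go([.570,-.206,.086])
```

```text
travel [-1.000e-04  1.200e-03  1.809e-01]
yaxis [ 0.985  0.171 -0.001] z [-0.002  0.002 -1.   ]
```

Call:
apply_moves:
  claw: [1, 1, 1, 1, 1]
  travel:
    - [0, 0.001, 0.05]
    - [0, 0.001, 0.09]
    - [0, 0.001, 0.13]
    - [0, 0.001, 0.16]
    - [0, 0.001, 0.181]
  turn:
    - [0, 0, 0]
    - [0, 0, 0]
    - [0, 0, 0]
    - [0, 0, 0]
    - [0, 0, 0]

```text
t: 3.07
tcp_pos: [0.5686, -0.2043, 0.084]
tool_rot: [0.643, 0.765, -0.0, -0.003]
force: [-0.7, 0.3, -0.2]
finger_gap: 1.003
gripper_force: 0.0
```

Call:
apply_moves:
  claw: [0, -0.2, -0.3, -0.4, -0.5]
  travel:
    - [0, 0, 0]
    - [0, 0, 0]
    - [0, 0, 0]
    - [0, 0, 0]
    - [0, 0, 0]
  turn:
    - [0, 0, 0]
    - [0, 0, 0]
    - [0, 0, 0]
    - [0, 0, 0]
    - [0, 0, 0]

```text
t: 3.48
tcp_pos: [0.5717, -0.2072, 0.0883]
tool_rot: [0.644, 0.765, 0.0, 0.002]
force: [-1.2, -0.1, 0.5]
finger_gap: 0.3
gripper_force: 0.7
```

Call:
apply_moves:
  claw: [-0.7, -1, -1, -1, -1]
  travel:
    - [0, 0, 0]
    - [0, 0, 0]
    - [0, 0, 0]
    - [0, 0, 0]
    - [0, 0, 0]
  turn:
    - [0, 0, 0]
    - [0, 0, 0]
    - [0, 0, 0]
    - [0, 0, 0]
    - [0, 0, 0]

```text
t: 3.9
tcp_pos: [0.5718, -0.2076, 0.0882]
tool_rot: [0.645, 0.764, 0.0, 0.002]
force: [-1.1, 0.5, 6.1]
finger_gap: 0.265
gripper_force: 58.9
```

Call:
apply_moves:
  claw: [-1, -1, -1, -1, -1]
  travel:
    - [0, 0, 0]
    - [0, 0, 0]
    - [0, 0, 0]
    - [0, 0, 0]
    - [0, 0, 0]
  turn:
    - [0, 0, 0]
    - [0, 0, 0]
    - [0, 0, 0]
    - [0, 0, 0]
    - [0, 0, 0]

```text
t: 4.32
tcp_pos: [0.5718, -0.2076, 0.0882]
tool_rot: [0.645, 0.764, 0.0, 0.002]
force: [-0.2, 0.4, 6.2]
finger_gap: 0.263
gripper_force: 58.9
```

Call:
apply_moves:
  claw: [-1, -1, -1, -1, -1]
  travel:
    - [0, 0, -0.015]
    - [0, 0, -0.04]
    - [0, 0, -0.08]
    - [0, 0, -0.12]
    - [0, 0, -0.16]
  turn:
    - [0, 0, 0]
    - [0, 0, 0]
    - [0, 0, 0]
    - [0, 0, 0]
    - [0, 0, 0]

```text
t: 4.73
tcp_pos: [0.5702, -0.2067, 0.2161]
tool_rot: [0.645, 0.764, -0.0, -0.001]
force: [0.7, -0.9, 1.0]
finger_gap: 0.269
gripper_force: 58.8
```

Run:
```python
from h import *
s=load('s0');t=load('t0')
print(world(t,216,207.2,.031).round(4),world(s,314.4,186.2,.031).round(4),tri(t,(216,207.2),s,(314.4,186.2)).round(4))
st=manip.sense(); print(st['tcp_pos'],st['finger_gap'],st['gripper_force'],st['force'])
go([.575,.01,.216])
```

```text
[0.582  0.1373 0.031 ] [0.5864 0.1349 0.031 ] [0.5836 0.1385 0.0272]
[ 0.57020457 -0.20667152  0.21613137] 0.2690905707822443 58.83227827722294 [ 0.74586027 -0.8929782   0.96248154]
travel [0.2659 0.0516 0.0003]
yaxis [ 0.986  0.169 -0.001] z [-0.001  0.001 -1.   ]
```

Call:
apply_moves:
  claw: [-1, -1, -1, -1, -1]
  travel:
    - [0.04, 0.008, 0]
    - [0.09, 0.017, 0]
    - [0.14, 0.027, 0]
    - [0.19, 0.037, 0]
    - [0.235, 0.046, 0]
  turn:
    - [0, 0, 0]
    - [0, 0, 0]
    - [0, 0, 0]
    - [0, 0, 0]
    - [0, 0, 0]

```text
t: 5.15
tcp_pos: [0.5746, -0.0134, 0.2153]
tool_rot: [0.645, 0.764, 0.0, -0.0]
force: [0.1, -0.4, -0.6]
finger_gap: 0.266
gripper_force: 58.8
```

Call:
apply_moves:
  claw: [-1, -1, -1]
  travel:
    - [0.02, 0.004, 0]
    - [0.031, 0.006, 0]
    - [0.031, 0.006, 0]
  turn:
    - [0, 0, 0]
    - [0, 0, 0]
    - [0, 0, 0]

```text
t: 5.4
tcp_pos: [0.5755, 0.0116, 0.215]
tool_rot: [0.644, 0.765, 0.0, -0.0]
force: [-0.5, -0.6, -0.9]
finger_gap: 0.266
gripper_force: 58.8
```

Run:
```python
from h import *
s=snap('wrist','w1'); print(manip.sense()['tcp_pos'])
M=s['intrinsics']
for p in [(.582,.1375,.031),(.57,.0,.163)]:
    c=s['R']@np.array(p)+s['t']; print((M@c/c[2]).round(1))
```

```text
[0.5758147  0.01003369 0.21491222]
[303.2  73.4   1. ]
[265.1 247.    1. ]
```

View pics/w1.png

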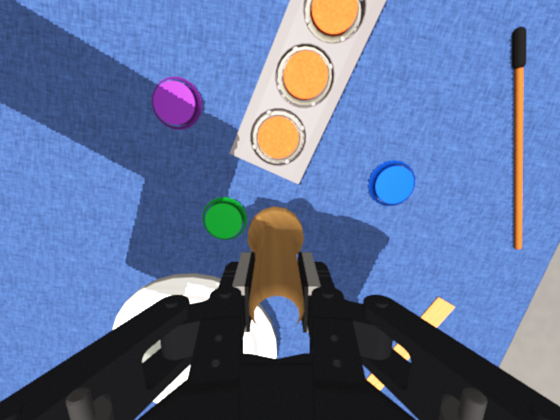

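The view shows the middle pan's cake at (305,75). The held pusher's foot is at (275,235), with its near edge towards the tray.

Run:
```python
from h import *
s=load('w1')
hs=cv2.cvtColor(s['pixels'],cv2.COLOR_RGB2HSV)
m=cv2.inRange(hs,(8,150,170),(22,255,255)); n,l,st,c=cv2.connectedComponentsWithStats(m)
for i in range(1,n):
    if st[i,4]>500 and c[i][1]<180: print(c[i].round(1),st[i],world(s,*c[i],.031).round(4),world(s,*c[i],.021).round(4))
P=np.array([world(s,u,v) for u in range(240,312) for v in range(200,330)])
P=P[np.hypot(P[:,0]-.5758,P[:,1]-.01)<.04]
print(np.percentile(P[:,2],[0,1,5,50,99]).round(4))
for a,b in((.155,.166),(.17,.178),(.178,.185),(.185,.2),(.2,.24),(.24,.26)):
    q=P[(P[:,2]>a)&(P[:,2]<b)]
    if len(q): print(a,len(q),q.min(0).round(4),q.max(0).round(4),(q[:,0].min()+q[:,0].max())/2)
q=P[(P[:,2]>.15)&(P[:,2]<.175)]
from scipy.optimize import least_squares
for a,b,r in((.163,.174,.019),(.187,.225,.012)):
    q=P[(P[:,2]>a)&(P[:,2]<b)]
    if len(q)>5: print('fit',len(q),least_squares(lambda c:np.hypot(q[:,0]-c[0],q[:,1]-c[1])-r,[.5758,.01],loss='soft_l1',f_scale=.001).x)
```

```text
[333.5  14.6] [ 311    0   46   34 1303] [0.6005 0.1932 0.031 ] [0.6017 0.1966 0.021 ]
[304.8  74.8] [ 283   51   44   48 1634] [0.5839 0.1365 0.031 ] [0.5845 0.1381 0.021 ]
[518.6 154. ] [ 516   67    7  182 1098] [0.8296 0.099  0.031 ] [0.8378 0.0995 0.021 ]
[277.8 136.9] [ 258  117   40   41 1249] [0.5674 0.0717 0.031 ] [0.5675 0.0713 0.021 ]
[-2.700e-03 -1.100e-03 -1.000e-04  2.296e-01  2.615e-01]
0.155 84 [0.5569 0.0143 0.16  ] [0.5916 0.0308 0.166 ] 0.5742549152342236
0.17 646 [ 0.5567 -0.0007  0.17  ] [0.5944 0.0307 0.178 ] 0.5755769323775759
0.178 560 [0.5594 0.0022 0.178 ] [0.5912 0.0279 0.1849] 0.5753140149584266
0.185 312 [0.5638 0.0129 0.1852] [0.5858 0.0241 0.2   ] 0.5747903226054172
0.2 1986 [0.5566 0.013  0.2001] [0.5916 0.0256 0.24  ] 0.5741118550225994
0.24 2550 [ 0.5584 -0.0011  0.24  ] [0.5906 0.0254 0.26  ] 0.5745118149053201
fit 302 [0.5756854  0.01145243]
fit 1190 [0.57585331 0.01172722]
```

Run:
```python
from h import *
go([.5838,.1355,.215])
```

```text
travel [ 0.1528  0.0366 -0.0002]
yaxis [0.985 0.171 0.   ] z [ 0.    -0.001 -1.   ]
```

Call:
apply_moves:
  claw: [-1, -1, -1, -1, -1]
  travel:
    - [0.04, 0.01, 0]
    - [0.085, 0.02, 0]
    - [0.125, 0.03, 0]
    - [0.145, 0.035, 0]
    - [0.153, 0.0365, 0]
  turn:
    - [0, 0, 0]
    - [0, 0, 0]
    - [0, 0, 0]
    - [0, 0, 0]
    - [0, 0, 0]

```text
t: 5.87
tcp_pos: [0.5846, 0.136, 0.2146]
tool_rot: [0.644, 0.765, 0.0, 0.0]
force: [0.8, 0.3, -0.1]
finger_gap: 0.266
gripper_force: 58.9
```

Call:
apply_moves:
  claw: [-1, -1, -1, -1, -1]
  travel:
    - [0, 0, 0.04]
    - [0, 0, 0.08]
    - [0, 0, 0.12]
    - [0, 0, 0.14]
    - [0, 0, 0.15]
  turn:
    - [0, 0, 0]
    - [0, 0, 0]
    - [0, 0, 0]
    - [0, 0, 0]
    - [0, 0, 0]

```text
t: 6.28
tcp_pos: [0.5825, 0.1328, 0.0915]
tool_rot: [0.646, 0.764, -0.002, -0.002]
force: [0.4, 0.6, -0.1]
finger_gap: 0.264
gripper_force: 58.9
```

Call:
apply_moves:
  claw: [-1]
  travel:
    - [0, 0, 0]
  turn:
    - [0, 0, 0]

```text
t: 6.37
tcp_pos: [0.5832, 0.1333, 0.0925]
tool_rot: [0.645, 0.764, -0.002, -0.001]
force: [-0.5, -0.5, -0.7]
finger_gap: 0.267
gripper_force: 58.9
```

Run:
```python
from h import *
s=snap('scene','s1');w=snap('wrist','w2')
f=lambda x:cv2.resize(x,(396,297),interpolation=cv2.INTER_CUBIC)
cv2.imwrite('pics/c1.png',np.hstack([f(s['pixels'][130:220,255:375]),f(w['pixels'][130:340,140:420])])[:,:,::-1])
go([.5838,.1355,.0737])
```

```text
travel [ 0.002  -0.0014  0.0269]
yaxis [0.986 0.167 0.001] z [ 0.001 -0.    -1.   ]
```

View pics/c1.png

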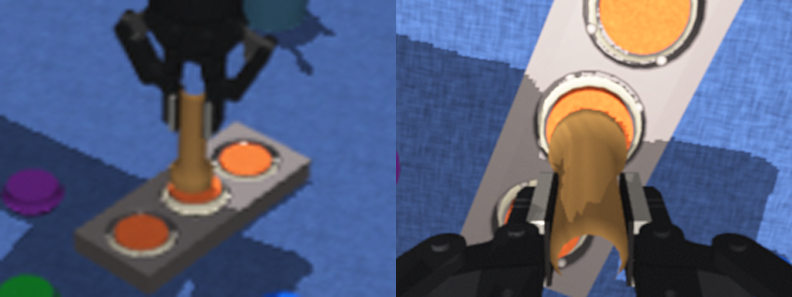

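The foot is centred over the proud middle pan, just above it. Now I press slowly.

Call:
apply_moves:
  claw: [-1, -1, -1, -1, -1]
  travel:
    - [0.0015, -0.0005, 0.004]
    - [0.0015, -0.0005, 0.008]
    - [0.0015, -0.0005, 0.011]
    - [0.0015, -0.0005, 0.013]
    - [0.0015, -0.0005, 0.015]
  turn:
    - [0, 0, 0]
    - [0, 0, 0]
    - [0, 0, 0]
    - [0, 0, 0]
    - [0, 0, 0]
  newtons: 80

```text
t: 6.88
tcp_pos: [0.5836, 0.1366, 0.0829]
tool_rot: [0.645, 0.765, 0.0, 0.0]
force: [-1.3, -0.6, 6.3]
finger_gap: 0.26
gripper_force: 79.0
```

Call:
apply_moves:
  claw: [-1, -1, -1, -1, -1]
  travel:
    - [0, 0, 0.002]
    - [0, 0, 0.004]
    - [0, 0, 0.006]
    - [0, 0, 0.008]
    - [0, 0, 0.01]
  turn:
    - [0, 0, 0]
    - [0, 0, 0]
    - [0, 0, 0]
    - [0, 0, 0]
    - [0, 0, 0]

```text
t: 7.3
tcp_pos: [0.5834, 0.1366, 0.0744]
tool_rot: [0.645, 0.765, 0.0, 0.0]
force: [-0.4, -0.7, -0.3]
finger_gap: 0.266
gripper_force: 78.3
```

Call:
apply_moves:
  claw: [-1, -1, -1, -1, -1]
  travel:
    - [0, 0, 0.001]
    - [0, 0, 0.002]
    - [0, 0, 0.0025]
    - [0, 0, 0.0025]
    - [0, 0, 0.0025]
  turn:
    - [0, 0, 0]
    - [0, 0, 0]
    - [0, 0, 0]
    - [0, 0, 0]
    - [0, 0, 0]

```text
t: 7.72
tcp_pos: [0.5835, 0.1366, 0.0743]
tool_rot: [0.645, 0.765, 0.0, 0.0]
force: [-2.7, -0.1, 12.7]
finger_gap: 0.259
gripper_force: 79.7
```

Call:
apply_moves:
  claw: [-1, -1, -1, -1, -1]
  travel:
    - [0, 0, -0.01]
    - [0, 0, -0.03]
    - [0, 0, -0.06]
    - [0, 0, -0.09]
    - [0, 0, -0.12]
  turn:
    - [0, 0, 0]
    - [0, 0, 0]
    - [0, 0, 0]
    - [0, 0, 0]
    - [0, 0, 0]

```text
t: 8.13
tcp_pos: [0.583, 0.1365, 0.1689]
tool_rot: [0.645, 0.764, -0.0, -0.001]
force: [0.6, -0.0, -0.7]
finger_gap: 0.261
gripper_force: 78.4
```

Run:
```python
from h import *
t=load('t0')
for p in [(252,162),(280,232),(290,180)]: print(world(t,*p).round(3))
print(manip.sense()['tcp_pos']); go([.65,-.06,.17])
```

```text
[ 4.000e-01 -1.000e-03  1.235e+00]
[ 0.517 -0.035  0.018]
[ 0.663 -0.063  0.002]
[0.58295532 0.13645011 0.16893677]
travel [-0.2562  0.0411 -0.0014]
yaxis [ 0.986  0.169 -0.001] z [-0.001 -0.    -1.   ]
```

Call:
apply_moves:
  claw: [-1, -1, -1, -1, -1]
  travel:
    - [-0.04, 0.006, 0]
    - [-0.09, 0.014, 0]
    - [-0.14, 0.022, 0]
    - [-0.185, 0.03, 0]
    - [-0.22, 0.035, 0]
  turn:
    - [0, 0, 0]
    - [0, 0, 0]
    - [0, 0, 0]
    - [0, 0, 0]
    - [0, 0, 0]

```text
t: 8.55
tcp_pos: [0.6418, -0.0352, 0.1684]
tool_rot: [0.645, 0.764, -0.0, 0.001]
force: [0.7, 0.4, -2.1]
finger_gap: 0.257
gripper_force: 78.3
```

Call:
apply_moves:
  claw: [-1, -1, -1, -1]
  travel:
    - [-0.02, 0.003, 0]
    - [-0.036, 0.006, 0]
    - [-0.036, 0.006, 0]
    - [-0.036, 0.006, 0]
  turn:
    - [0, 0, 0]
    - [0, 0, 0]
    - [0, 0, 0]
    - [0, 0, 0]

```text
t: 8.88
tcp_pos: [0.6498, -0.0591, 0.1681]
tool_rot: [0.645, 0.764, 0.0, -0.001]
force: [-0.8, 0.6, -2.1]
finger_gap: 0.263
gripper_force: 78.2
```

Run:
```python
from h import *
w=snap('wrist','w3');s=snap('scene','s2');t=snap('top','t2')
f=lambda x:cv2.resize(x,(396,297),interpolation=cv2.INTER_CUBIC)
cv2.imwrite('pics/c2.png',np.hstack([f(s['pixels'][150:240,230:350]),f(w['pixels'])])[:,:,::-1])
for p in [(191,202),(216,207),(240,213)]: print(np.median([world(t,p[0]+i,p[1]+j)[2] for i in range(-3,4) for j in range(-3,4)]))
st=manip.sense();print(st['tcp_pos'],st['force'],st['q'].round(2)); go([.65,-.06,.060])
```

```text
0.021920317026107996
0.021751110247357847
0.6422519244818223
[ 0.64955871 -0.0577942   0.16836629] [-0.36210025  0.75097817 -0.5887218 ] [-0.26  0.63  1.42  0.    1.09 -0.43]
travel [-0.003   0.0002  0.1355]
yaxis [ 0.985  0.171 -0.001] z [-0.001  0.001 -1.   ]
```

View pics/c2.png

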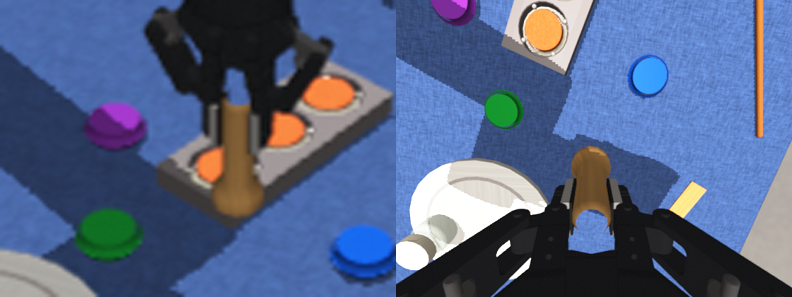

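The middle pan is now flush (0.0218, the same as its neighbour), and the spot below is bare table. I lower the pusher there.

Call:
apply_moves:
  claw: [-1, -1, -1, -1, -1]
  travel:
    - [0, 0, 0.04]
    - [0, 0, 0.08]
    - [0, 0, 0.11]
    - [0, 0, 0.125]
    - [0, 0, 0.132]
  turn:
    - [0, 0, 0]
    - [0, 0, 0]
    - [0, 0, 0]
    - [0, 0, 0]
    - [0, 0, 0]

```text
t: 9.45
tcp_pos: [0.6486, -0.0581, 0.0607]
tool_rot: [0.644, 0.765, -0.001, -0.002]
force: [0.1, 0.1, -0.3]
finger_gap: 0.263
gripper_force: 78.3
```

Call:
apply_moves:
  claw: [-1, -1, -1, -1, -1]
  travel:
    - [0, 0, 0.002]
    - [0, 0, 0.004]
    - [0, 0, 0.006]
    - [0, 0, 0.008]
    - [0, 0, 0.01]
  turn:
    - [0, 0, 0]
    - [0, 0, 0]
    - [0, 0, 0]
    - [0, 0, 0]
    - [0, 0, 0]

```text
t: 9.87
tcp_pos: [0.6511, -0.06, 0.0561]
tool_rot: [0.645, 0.764, 0.001, 0.001]
force: [0.4, -0.1, -0.3]
finger_gap: 0.26
gripper_force: 78.3
```

Call:
apply_moves:
  claw: [-1, -1, -1, -1, -1]
  travel:
    - [0, 0, 0.001]
    - [0, 0, 0.002]
    - [0, 0, 0.003]
    - [0, 0, 0.003]
    - [0, 0, 0.003]
  turn:
    - [0, 0, 0]
    - [0, 0, 0]
    - [0, 0, 0]
    - [0, 0, 0]
    - [0, 0, 0]

```text
t: 10.28
tcp_pos: [0.6505, -0.06, 0.0534]
tool_rot: [0.645, 0.764, 0.0, 0.0]
force: [-1.3, -0.7, 5.7]
finger_gap: 0.264
gripper_force: 78.8
```

Call:
apply_moves:
  claw: [-1, -1, -0.5, -0.45, -0.4]
  travel:
    - [0, 0, 0]
    - [0, 0, 0]
    - [0, 0, 0]
    - [0, 0, 0]
    - [0, 0, 0]
  turn:
    - [0, 0, 0]
    - [0, 0, 0]
    - [0, 0, 0]
    - [0, 0, 0]
    - [0, 0, 0]
  newtons: 20

```text
t: 10.7
tcp_pos: [0.6506, -0.0599, 0.0526]
tool_rot: [0.645, 0.764, 0.0, 0.0]
force: [0.9, -0.1, 0.5]
finger_gap: 0.302
gripper_force: 0.0
```

Call:
apply_moves:
  claw: [-0.3, -0.1, 0.2, 0.6, 0.8]
  travel:
    - [0, 0, 0]
    - [0, 0, 0]
    - [0, 0, 0]
    - [0, 0, 0]
    - [0, 0, 0]
  turn:
    - [0, 0, 0]
    - [0, 0, 0]
    - [0, 0, 0]
    - [0, 0, 0]
    - [0, 0, 0]

```text
t: 11.12
tcp_pos: [0.6503, -0.0598, 0.0522]
tool_rot: [0.645, 0.764, -0.0, -0.0]
force: [0.9, -0.2, 0.3]
finger_gap: 0.856
gripper_force: 0.0
```

Call:
apply_moves:
  claw: [0.8, 0.8, 0.8, 0.8, 0.8]
  travel:
    - [0, 0, 0]
    - [0, 0, -0.03]
    - [0, 0, -0.07]
    - [0, 0, -0.11]
    - [0, 0, -0.15]
  turn:
    - [0, 0, 0]
    - [0, 0, 0]
    - [0, 0, 0]
    - [0, 0, 0]
    - [0, 0, 0]

```text
t: 11.53
tcp_pos: [0.6499, -0.0597, 0.1734]
tool_rot: [0.645, 0.764, -0.0, -0.001]
force: [0.2, -0.1, 0.3]
finger_gap: 0.899
gripper_force: 0.0
```

Call:
apply_moves:
  claw: [0.8, 0.8, 0.8, 0.8, 0.8]
  travel:
    - [0, 0, -0.04]
    - [-0.05, 0, -0.08]
    - [-0.1, 0, -0.08]
    - [-0.15, 0, -0.08]
    - [-0.15, 0, -0.08]
  turn:
    - [0, 0, 0]
    - [0, 0, 0]
    - [0, 0, 0]
    - [0, 0, 0]
    - [0, 0, 0]

```text
t: 11.95
tcp_pos: [0.6722, -0.186, 0.2382]
tool_rot: [0.647, 0.763, -0.001, 0.004]
force: [0.6, -0.4, -0.5]
finger_gap: 0.901
gripper_force: 0.0
```

Run:
```python
from h import *
s=snap('scene','s3');t=snap('top','t3')
f=lambda x:cv2.resize(x,(396,297),interpolation=cv2.INTER_CUBIC)
cv2.imwrite('pics/c3.png',np.hstack([f(s['pixels'][80:380,100:500]),f(t['pixels'][100:310,60:340])])[:,:,::-1])
for p in [(191,202),(216,207),(240,213)]: print(np.median([world(t,p[0]+i,p[1]+j)[2] for i in range(-3,4) for j in range(-3,4)]))
```

```text
0.022055820782606612
0.02151820563306992
0.021360399577555884
```

View pics/c3.png

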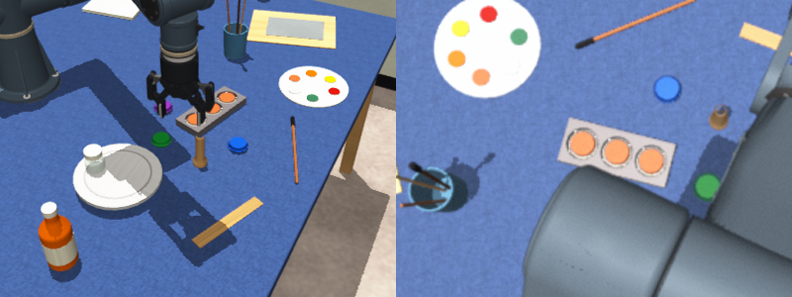

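The pusher stands upright on the bare cloth (crop: 200,150), and all three pans are flush at z≈0.0215. The jar is on the disc, the bottle and mug are where they were, and the robot is clear.

```bash
python3 -c "
from station import manip
print(manip.sign_off())"
```

```text
the job is handed in; nothing more can be done
None
```

The proud middle pan is pressed home and flush with the tray, the pusher stands upright on the bare table, the other pans, jar, bottle and mug are as they were, and the job was handed in at about 12 s.

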